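# Draw the setting board out from under the stacked discs

### The job

Take the setting board by its upright grip rib and draw it gently out from under the stack of two discs and a spool, flat along the bench and through the wooden gate, easing it sideways where it bears on the gate instead of forcing it. The stack is to stay behind at the gate, untouched, and come down standing in order on the bench. Then lay the board flat on the lid of the wooden box, about in the middle, and leave the other things alone.

Things in the scene. Friction and masses are not known exactly. Their poses are not given: they have to be found in the camera images.
- board: flat plywood setting board, 162 mm long, 6 mm thick, 70 g. Origin on the underside, below where the stack stands; x runs along it to its grip rib, z up. 48 mm wide (47 at the end) from x = -40 to -10 mm, then both edges taper evenly to 16 mm at x = +35, then a 16 mm wide tongue to x = +122, which passes through the gate at the start
- rib (a point): the board's upright grip rib, at mid length on the board's underside (board x = +106 mm): 32 mm long in x, 14 mm thick across y, standing on the tongue, its top 39.5 mm above the underside
- board_mid (a point): middle of the board's length, on its underside (board x = +41 mm)
- gate: waxed wooden gate fixed to the bench; origin on the bench; x is the way the board is drawn out, y across the passage to its foot block (50 x 36 x 24 mm at y = +78), z up. Fork of two posts, 51 mm clear between them, from x = -8 to +8, under a bridge from 9.5 to 30 mm above the bench, whose face at x = -8 holds back the stack. Clamped firm; board and gate bear at most 7 N on each other
- gate_foot (a point): bolt on the foot block (gate y = +78, 30 mm up) that clamps the fork's plate. The plate was set by eye: the middle of the passage lies anywhere within 16 mm either side of gate y = 0, which no pose given here shows; the wide part of the board has 1.5 mm of play each side
- disc_low: dark turned wooden disc, 60 mm across, 14 mm thick, the lowest of the stack; it stands on the board, 8 to 18 mm short of the gate, against which it is carried as the board is drawn; drawing the board from under the held stack takes about 1 to 4 N of itself. Origin: centre of its underside, z up
- disc_high: pale turned wooden disc, 52 mm across, 18 mm thick, loose on the dark disc. Origin: centre of its underside, z up
- spool: thread spool, 38 mm across, 42 mm tall, standing loose on the pale disc, top of the stack. Origin: centre of its underside, z up
- box: closed wooden box with a hinged lid that stays shut, fixed to the bench, 194 mm in x by 148 mm in y; the top of its lid is 73 mm above the bench. Origin: centre of its underside, z up
- tape: roll of tape, 90 x 90 x 20 mm, bystander behind the work. Origin: centre of its underside
- cup: small white cup, 72 mm wide, 52 mm tall, bystander. Origin: centre of its underside
- awl: marking awl with a pear handle, 102 mm long, bystander at the left. Origin: centre of its underside
- pencil: flat carpenter's pencil, 146 mm long, bystander. Origin: centre of its underside
- tile_a: shell tile, 28 mm square, bystander. Origin: centre of its underside
- tile_b: shell tile, 25 mm square, bystander. Origin: centre of its underside
- bowl: coconut-shell bowl, 104 mm wide, bystander. Origin: centre of its underside
- shell_strip: pair of shell tiles joined in a strip, 79 mm long, bystander at the left. Origin: centre of its underside
Not all that is in view belongs to the job. Of the things that look like the spool, the smaller one is meant.

How it is judged:
By the outcome, as a careful person would: the job done as asked, in the order asked, and still so for the second after the job is handed in, with the robot touching nothing.
It also fails if it takes over 72 s, if anything falls off the work surface, if the arm or the gripper's body presses on something with over 40 N, if the wrist force passes 120 N, or if a joint passes its speed limit or range.

### The arm

A 6-joint arm with a two-finger parallel gripper is mounted at the origin on a cart in front of the work surface, level with it; the furniture and walls round the work are solid. World frame = base frame: x ahead of the robot, y to its left, z up, the work surface at z = 0. Lengths are in m, angles in rad, forces in N, time in s.
With the tool pointing down it reaches from about 0.225 to 0.875 m from the base axis. Payload 3.4 kg.
Tool frame: the origin (TCP) lies at the very end of the fingers, on their centre line; the grasp point (between the pads) lies 19 mm behind it; z points along the fingers, y is the direction in which the jaws open and shut (so a half turn about z gives the same grasp; the last joint's range is limited). The gripper opens to 85 mm and grips with 20 to 120 N. Pads are 22 mm wide; open, the fingers measure 114 mm over their backs; the gripper's body (76 mm by 85 mm) begins 54 mm behind the grasp point. The pads swing forward as they close: fully open they stand 13 mm farther back than shut.
Start: joints at [0.983, 0.276, 1.505, -0, 1.361, -0.121], TCP at [0.259, 0.514, 0.231] pointing down, gripper open.
Joint ranges: [-2.89, 2.89], [-0.75, 2.08], [0.22, 2.7], [-1.18, 4.32], [0.11, 2.71], [-2.7, 2.7]. Speed limits (rad/s): [2.57, 2.57, 3.14, 3.14, 3.14, 3.14].

### API

Orientations are given as a unit quaternion [w, x, y, z].
In Python, from rig import get_state, get_image, calibration, sign_off gives the robot as it stands. The module is installed in compiled form; this text tells all that it offers.
- The arm moves only by the tool drive_tool, never from a script. Its argument "targets" is one flat list of numbers, 7 for each row, row after row: the turn, a rotation vector about the tool's x, y, z in degrees, then the shift along the tool's x, y, z in mm, then the opening, from 0 (shut) to 1 (fully open). In form: [wx, wy, wz, tx, ty, tz, fingers, wx, wy, wz, tx, ty, tz, fingers, ...]. A call has 1 to 12 rows; each row shifts and turns the commanded pose from where the row before left it, along the tool's axes as they then stand; what a row does not reach is not made up. A row lasts 1/8 s, in which the tool goes at most 62.5 mm and 10.7 degrees, less where a joint would pass 70% of its speed; a pose out of reach is approached as far as the arm can. A call is refused whole if a number of a shift passes 62.5 or a number of a turn 10.7, either way. A call with a gripper value outside its range is refused whole. The fingers move at their own pace and stop on an object; "grip_force" is the grip in N (left out, the last holds). Time passes only in rows, so rows that do not move let the fingers close. It gives the time, the measured TCP pose, the force and the opening at its end, in the units of the state.
- get_state(): the state, without advancing time (a new reading comes with each control period).
- get_image(name): name is "scene" or "top" or "wrist"; returns the picture (480x640x3 uint8, red, green, blue); there is no depth.
- calibration(name): a dict with "mtx" (3x3 intrinsics, pixels), "distortion" ([k1, k2, p1, p2, k3] as OpenCV has them; the pictures are not rectified), "world_to_cam" (4x4, takes a point from world to camera coordinates); the wrist camera has in their place "hand_eye" (4x4, takes a point from camera to tool coordinates, whose origin is the TCP and whose axes are the flange's). Camera axes: x right, y down, z forward; pixel columns grow to the right and rows downward; lengths in m; the calibration is good to about 2 mm. A picture is of the moment at which its call begins: read the wrist's pose just before it. calibration takes no time and is no camera call.
- sign_off(): hands the job in, once; it reports no verdict.
The state is a dict: "clock": time; "qpos": joint angles; "qd": joint speeds; "effort": joint torques, N m; "position": TCP position; "ee_rot": TCP orientation; "contact_force": force on the tool from outside, world axes, zero at the start; "moment": the same for the moment, N m; "width": finger opening in m.
Only numpy, scipy, OpenCV 4.12 (cv2) and the standard library are available. Lean on these libraries where they do the work, as an engineer would, in place of code of your own. Each camera call takes 0.05 s, during which the arm holds its last target.

## Working session

There is one attempt and no reset: what is moved stays moved. The work goes in short steps, Python scripts to look and compute and a tool call to move; the robot and the scene stay as the last step left them, time stands still between calls to the robot, and variables do not carry over. Pictures are saved under pics/ and viewed, and the job is handed in when it is done.

Besides the shell and the picture viewer there is one more tool, called after "Request:" by a JSON object that holds its "op" and its "data", one argument or row to a line. drive_tool: Moves the arm, as the interface text tells. Its arguments: {"type":"object","properties":{"targets":{"type":"array"},"grip_force":{"type":"number"}},"required":["targets"]}

```bash
mkdir -p pics
cat > h.py <<'E'
import numpy as np, cv2
from rig import get_state, get_image, calibration, sign_off
def cam(n,st=None):
    c=calibration(n)
    K=np.array(c["mtx"]);d=np.array(c["distortion"])
    if n=="wrist":
        from scipy.spatial.transform import Rotation as R
        w,x,y,z=st["ee_rot"];T=np.eye(4);T[:3,:3]=R.from_quat([x,y,z,w]).as_matrix();T[:3,3]=st["position"]
        W=np.linalg.inv(T@np.array(c["hand_eye"]))
    else: W=np.array(c["world_to_cam"])
    return K,d,W
def ray(C,px):
    K,d,W=C
    p=cv2.undistortPoints(np.array(px,float).reshape(-1,1,2),K,d).reshape(-1,2)
    v=np.c_[p,np.ones(len(p))]@W[:3,:3]
    return -W[:3,:3].T@W[:3,3],v
def onz(C,px,z):
    o,v=ray(C,px); return o+v*((z-o[2])/v[:,2])[:,None]
def proj(C,P):
    K,d,W=C
    return cv2.projectPoints(np.array(P,float).reshape(-1,3),cv2.Rodrigues(W[:3,:3])[0],W[:3,3],K,d)[0].reshape(-1,2)
def save(n,im): cv2.imwrite("pics/"+n+".png",im[:,:,::-1])
def show(st): print({k:np.round(v,4).tolist() for k,v in st.items() if k in("clock","qpos","position","ee_rot","contact_force","width")})
E
python3 - <<'E'
from h import *
s=get_state();show(s)
for n in("scene","top","wrist"):
    im=get_image(n);save(n+"0",im);np.save(n+"0.npy",im)
    K,d,W=cam(n,s);print(n,K[0,0],(-W[:3,:3].T@W[:3,3]).round(3),W[2,:3].round(2))
E
```

```text
{'clock': 0.0, 'qpos': [0.983, 0.2766, 1.5061, 0.0, 1.3607, -0.121], 'position': [0.2585, 0.5131, 0.2304], 'ee_rot': [-0.0003, 0.2313, 0.9729, -0.0009], 'contact_force': [-0.5817, -0.2729, -0.3129], 'width': 0.0856}
scene 496.4546025992678 [ 0.151 -0.816  0.549] [ 0.4   0.8  -0.44]
top 433.1481007879539 [0.42  0.087 1.146] [ 0.17  0.01 -0.99]
wrist 331.266923987659 [0.186 0.549 0.373] [ 0.28 -0.14 -0.95]
```

View pics/scene0.png

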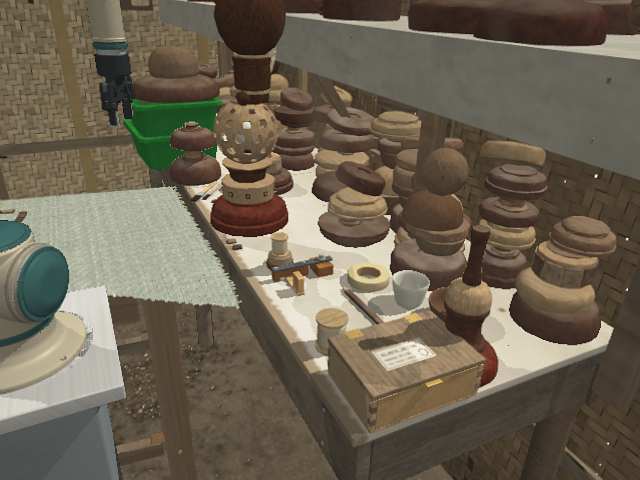

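View pics/top0.png

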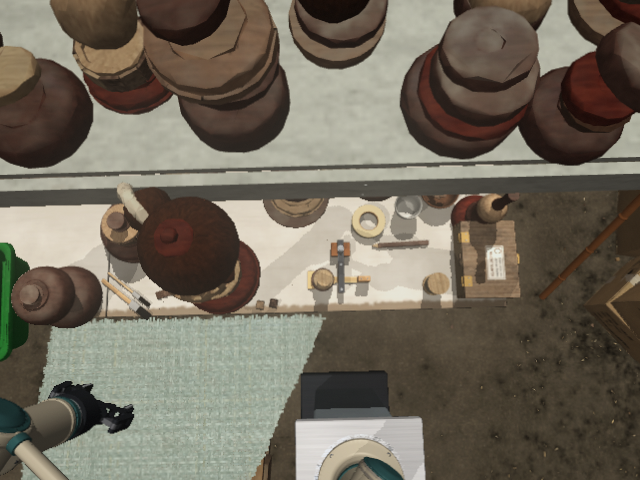

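View pics/wrist0.png

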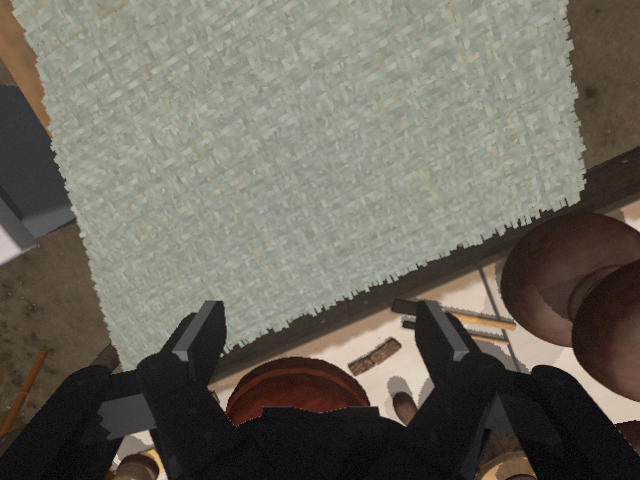

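The top view shows the stack at about (322,279), the gate bridge at about (341,275) with its foot at (340,248), and the tongue and rib at about (360,280). The box is at about (488,262). The board is drawn towards image right, roughly world -y. I'll zoom in next.

Run:
```python
from h import *
t=np.load("top0.npy");save("tz",cv2.resize(t[225:325,295:395],(800,800),interpolation=cv2.INTER_CUBIC)[:600] if 0 else cv2.resize(t[235:310,300:400],(800,600),interpolation=cv2.INTER_CUBIC))
s=np.load("scene0.npy");save("sz",cv2.resize(s[225:315,245:365],(800,600),interpolation=cv2.INTER_CUBIC))
save("bz",cv2.resize(t[185:320,380:540],(711,600),interpolation=cv2.INTER_CUBIC))
C=cam("top")
print(onz(C,[[363,280]],.04),onz(C,[[340,275]],.03),onz(C,[[322,279]],.09),onz(C,[[488,262]],.073))
```

```text
[[ 0.49696311 -0.02233898  0.04      ]] [[0.5120393  0.03527568 0.03      ]] [[0.49850827 0.08217959 0.09      ]] [[ 0.53109612 -0.33105046  0.073     ]]
```

View pics/tz.png

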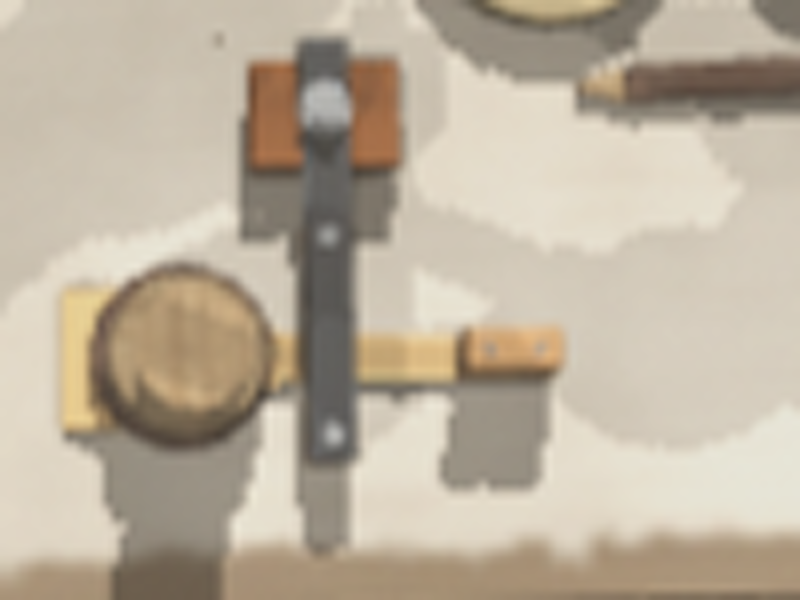

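View pics/sz.png

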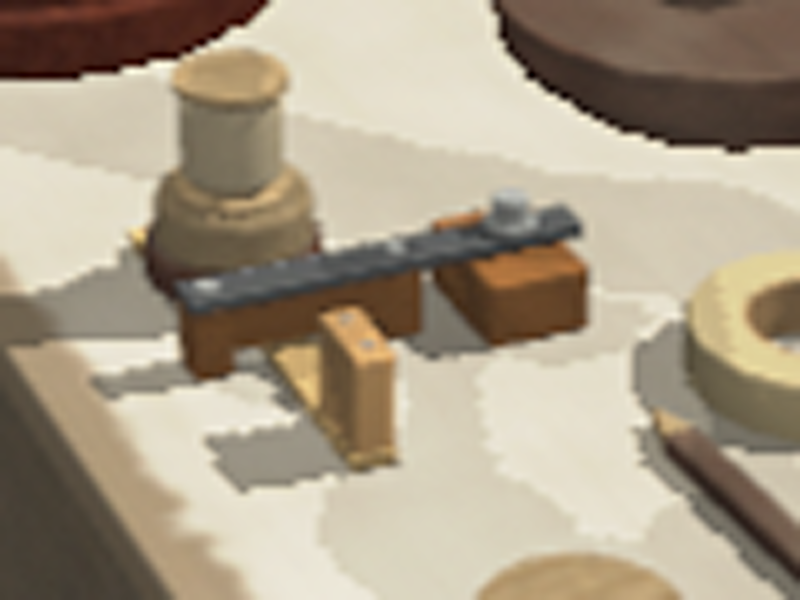

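View pics/bz.png

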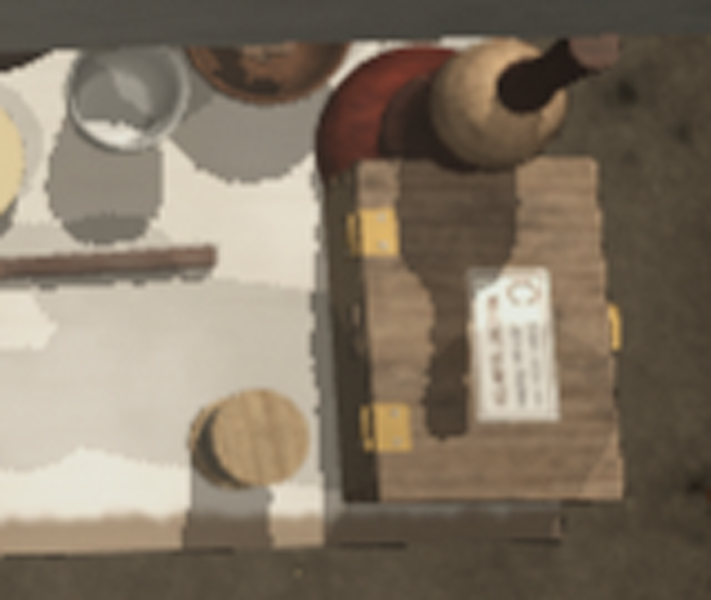

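```bash
cat >> h.py <<'E'
from scipy.spatial.transform import Rotation as R
def tool(yaw,tilt=0): # tool down, tool x at yaw(deg); tilt swings fingers toward tool x
    Y=np.radians(yaw); x=np.array([np.cos(Y),np.sin(Y),0]); z=np.array([0,0,-1.])
    M=np.c_[x,np.cross(z,x),z]; return M@R.from_euler('y',tilt,degrees=True).as_matrix()
def cur(s): w,x,y,z=s["ee_rot"]; return np.array(s["position"]),R.from_quat([x,y,z,w]).as_matrix()
def plan(p0,R0,p1,R1,n):
    rv=R.from_matrix(R0.T@R1).as_rotvec()
    p,M=np.array(p0),R0
    for i in range(n):
        q=p0+(np.array(p1)-p0)*(i+1)/n; N=R0@R.from_rotvec(rv*(i+1)/n).as_matrix()
        # shift along the tool axes as they stand before the row
        print(np.r_[np.degrees(R.from_matrix(M.T@N).as_rotvec()),M.T@(q-p)*1000].round(1).tolist())
        p,M=q,N
E
python3 - <<'E'
from h import *
p,M=cur(get_state())
plan(p,M,[.32,-.08,.24],tool(90),12)
E
```

```text
[-0.0, 0.0, 5.3, -26.8, -41.8, -0.7]
[-0.0, 0.0, 5.3, -30.5, -39.2, -0.7]
[-0.0, 0.0, 5.3, -34.0, -36.2, -0.7]
[-0.0, 0.0, 5.3, -37.2, -32.9, -0.7]
[-0.0, 0.0, 5.3, -40.1, -29.4, -0.7]
[-0.0, 0.0, 5.3, -42.6, -25.6, -0.8]
[-0.0, 0.0, 5.3, -44.8, -21.6, -0.8]
[-0.0, 0.0, 5.3, -46.6, -17.4, -0.8]
[-0.0, 0.0, 5.3, -48.0, -13.0, -0.8]
[-0.0, 0.0, 5.3, -49.0, -8.5, -0.8]
[-0.0, 0.0, 5.3, -49.5, -4.0, -0.8]
[-0.0, 0.0, 5.3, -49.7, 0.6, -0.8]
```

Request:
{"op": "drive_tool", "data": {
  "targets": [0,0,5.3,-26.8,-41.8,-0.7,1,0,0,5.3,-30.5,-39.2,-0.7,1,0,0,5.3,-34,-36.2,-0.7,1,0,0,5.3,-37.2,-32.9,-0.7,1,0,0,5.3,-40.1,-29.4,-0.7,1,0,0,5.3,-42.6,-25.6,-0.8,1,0,0,5.3,-44.8,-21.6,-0.8,1,0,0,5.3,-46.6,-17.4,-0.8,1,0,0,5.3,-48,-13,-0.8,1,0,0,5.3,-49,-8.5,-0.8,1,0,0,5.3,-49.5,-4,-0.8,1,0,0,5.3,-49.7,0.6,-0.8,1]
}}

```text
clock: 1.65
position: [0.3184, -0.0814, 0.2405]
ee_rot: [0.0, 0.71, 0.704, 0.0]
contact_force: [0.6, 0.2, -0.1]
width: 0.085
```

Run:
```python
from h import *
s=get_state();show(s)
p,M=cur(s)
plan(p,M,[.5,-.13,.11],tool(90,-38),6)
plan(p,M,[.5,-.13,.11],tool(90,38),6)
```

```text
{'clock': 1.65, 'qpos': [-0.4636, -0.1185, 1.9251, 0.0005, 1.3342, -0.4541], 'position': [0.3184, -0.0814, 0.2405], 'ee_rot': [0.0003, 0.7105, 0.7037, 0.0004], 'contact_force': [0.5995, 0.2251, -0.1219], 'width': 0.085}
[-0.0, -6.3, -0.1, -7.8, 30.3, 21.8]
[-0.0, -6.3, -0.1, -5.4, 30.3, 22.5]
[-0.0, -6.3, -0.1, -2.9, 30.3, 23.0]
[-0.0, -6.3, -0.1, -0.4, 30.3, 23.2]
[-0.0, -6.3, -0.1, 2.1, 30.3, 23.1]
[-0.0, -6.3, -0.1, 4.6, 30.3, 22.8]
[0.0, 6.3, -0.1, -7.8, 30.3, 21.8]
[0.0, 6.3, -0.1, -10.2, 30.3, 20.8]
[0.0, 6.3, -0.1, -12.5, 30.3, 19.5]
[0.0, 6.3, -0.1, -14.6, 30.3, 18.0]
[0.0, 6.3, -0.1, -16.5, 30.3, 16.2]
[0.0, 6.3, -0.1, -18.3, 30.3, 14.3]
```

Request:
{"op": "drive_tool", "data": {
  "targets": [0,6.3,0,-7.8,30.3,21.8,1,0,6.3,0,-10.2,30.3,20.8,1,0,6.3,0,-12.5,30.3,19.5,1,0,6.3,0,-14.6,30.3,18,1,0,6.3,0,-16.5,30.3,16.2,1,0,6.3,0,-18.3,30.3,14.3,1,0,0,0,0,0,0,1]
}}

```text
clock: 2.52
position: [0.5008, -0.1305, 0.1049]
ee_rot: [-0.232, 0.672, 0.665, 0.229]
contact_force: [-0.9, 0.5, 0.1]
width: 0.0852
```

Run:
```python
from h import *
s=get_state();show(s);im=get_image("wrist");save("w1",im);np.save("w1.npy",im);import pickle;pickle.dump(s,open("w1.pkl","wb"))
C=cam("wrist",s);print(proj(C,[[.5,.035,0],[.5,-.02,.04]]))
```

```text
{'clock': 2.525, 'qpos': [-0.7303, 0.5046, 1.6936, 0.4816, 1.4407, -0.9069], 'position': [0.5008, -0.1305, 0.1049], 'ee_rot': [-0.2315, 0.6719, 0.6651, 0.2294], 'contact_force': [-0.9209, 0.4608, 0.0907], 'width': 0.0852}
[[319.0561418  143.68375289]
 [319.10206047 172.330609  ]]
```

View pics/w1.png

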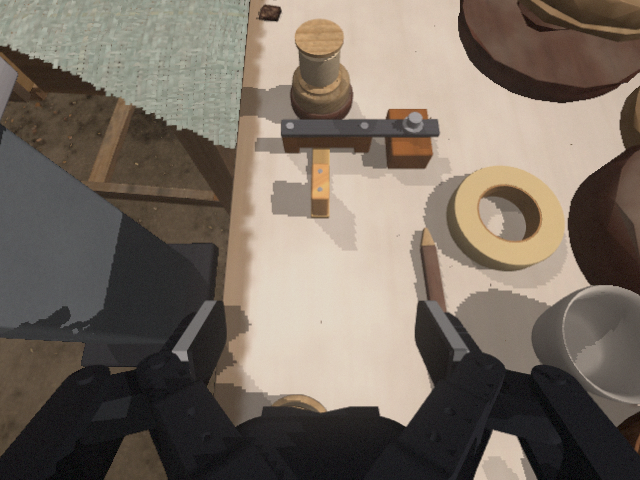

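The wrist view shows the gate plate at (281-438,128), the bridge from about (284,143) to (372,148), the rib at about (320,185) and the foot bolt at (413,121).

Run:
```python
from h import *
t=np.load("w1.npy");save("w1z",cv2.resize(t[105:225,280:440],(800,600),interpolation=cv2.INTER_CUBIC))
```

```text
(no output)
```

View pics/w1z.png

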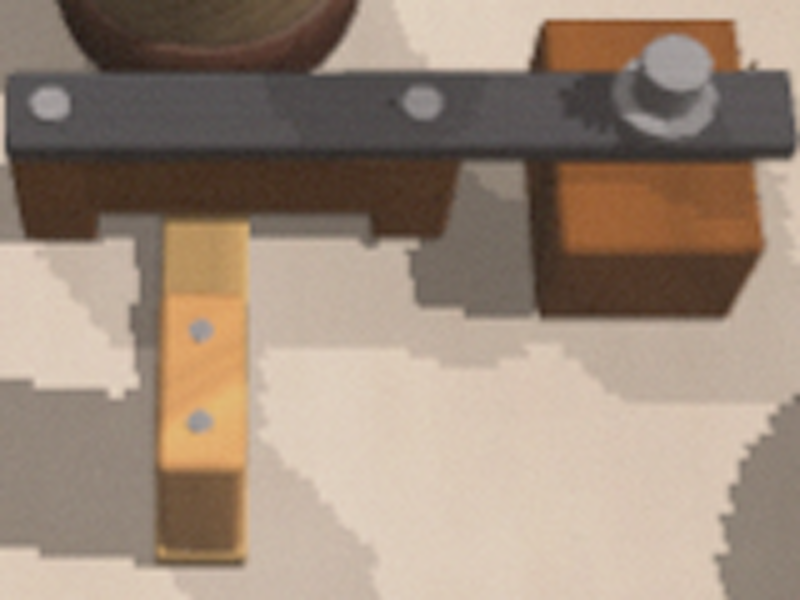

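The zoom shows the inner feet of the posts at about (99,238) and (371,238). The tongue edges are at (163,222) and (249,222), and its end corners are at (157,560) and (245,560).

Run:
```python
from h import *
import pickle
s=pickle.load(open("w1.pkl","rb"));C=cam("wrist",s)
f=lambda a:[[280+(u+.5)/5-.5,105+(v+.5)/5-.5] for u,v in a]
def P(n,a,z): 
    r=onz(C,f(a),z)*1000; print(n,z,r.round(1)[:,:2].tolist())
P("inner feet L,R",[(99,239),(371,239)],0)
P("outer feet",[(24,239),(444,236)],0)
P("inner under bridge",[(99,214),(371,214)],.0095)
P("plate bolts",[(50,103),(423,103)],.037)
P("plate front corners",[(8,153),(795,157)],.033)
P("bridge lower front edge",[(99,214),(371,214)],.0095)
P("tongue edges at gate",[(163,222),(249,222)],.006)
P("tongue end",[(157,552),(245,552)],.006)
P("tongue end bot",[(157,562),(245,562)],.0)
P("rib top near",[(160,467),(243,467)],.0395)
P("rib top far",[(164,297),(248,297)],.0395)
P("foot top front",[(562,250),(765,248)],.024)
P("footbolt",[(678,60)],.045)
t=cam("top")
g=lambda a:[[300+(u+.5)/8-.5,235+(v+.5)/8-.5] for u,v in a]
def Q(n,a,z):
    r=onz(t,g(a),z)*1000; print("top",n,z,r.round(1)[:,:2].tolist())
Q("rib top corners",[(468,330),(565,330),(562,372),(466,372)],.0395)
Q("board rear",[(62,290),(64,430)],.006)
Q("tongue",[(360,336),(360,380),(455,336),(455,382)],.006)
Q("spool",[(184,354)],.08)
Q("plate bolts",[(328,236),(333,433)],.037)
Q("foot",[(250,62),(398,62),(400,166),(250,168)],.024)
b=lambda a:[[380+u/711*160,185+v/600*135] for u,v in a]
r=onz(t,b([(357,158),(597,157),(623,499),(378,500)]),.073)*1000;print("box",r.round(1).tolist())
r=onz(t,b([(260,438)]),.06)*1000;print("decoy",r.round(1).tolist())
```

```text
inner feet L,R 0 [[481.4, 25.5], [532.7, 24.9]]
outer feet 0 [[467.2, 25.7], [546.5, 25.4]]
inner under bridge 0.0095 [[482.0, 24.4], [531.8, 23.8]]
plate bolts 0.037 [[475.5, 27.4], [538.2, 26.6]]
plate front corners 0.033 [[468.2, 20.4], [600.9, 18.0]]
bridge lower front edge 0.0095 [[482.0, 24.4], [531.8, 23.8]]
tongue edges at gate 0.006 [[493.6, 25.0], [509.6, 24.8]]
tongue end 0.006 [[492.6, -41.5], [507.7, -41.7]]
tongue end bot 0.0 [[492.4, -40.8], [507.8, -41.0]]
rib top near 0.0395 [[494.1, -42.0], [506.8, -42.1]]
rib top far 0.0395 [[494.7, -12.1], [508.1, -12.2]]
foot top front 0.024 [[562.4, 6.1], [597.2, 6.2]]
footbolt 0.045 [[579.1, 28.3]]
top rib top corners 0.0395 [[508.0, -10.3], [507.2, -41.2], [493.8, -39.6], [494.6, -9.1]]
top board rear 0.006 [[527.3, 119.9], [481.4, 120.2]]
top tongue 0.006 [[509.6, 22.3], [495.2, 22.8], [508.8, -8.9], [493.7, -8.3]]
top spool 0.08 [[499.7, 80.7]]
top plate bolts 0.037 [[539.5, 33.2], [476.6, 33.8]]
top foot 0.024 [[598.8, 56.1], [597.5, 7.7], [563.2, 8.3], [563.8, 57.2]]
box [[637.9, -270.9, 73.0], [634.8, -407.0, 73.0], [442.3, -402.0, 73.0], [445.3, -267.1, 73.0]]
decoy [[481.8, -208.1, 60.0]]
```

Both views agree. The passage middle is at x≈507, the board axis at x≈501.5 there, the board and gate are parallel within about 0.3°, and the gap from disc to gate is about 9 mm. So the board needs to go about +5.5 mm in world x. Next I hover over the rib.

Run:
```python
from h import *
p,M=cur(get_state())
plan(p,M,[.5009,-.0262,.09],tool(88.65),6)
```

```text
[-0.1, -6.3, 0.1, 11.8, 0.1, 12.8]
[-0.1, -6.3, 0.1, 13.1, 0.0, 11.5]
[-0.1, -6.3, 0.1, 14.3, -0.0, 9.9]
[-0.1, -6.3, 0.1, 15.3, -0.1, 8.3]
[-0.1, -6.3, 0.1, 16.1, -0.1, 6.6]
[-0.1, -6.3, 0.1, 16.7, -0.2, 4.8]
```

Request:
{"op": "drive_tool", "data": {
  "targets": [-0.1,-6.3,0.1,11.8,0,12.8,0.5,-0.1,-6.3,0.1,13.1,0,11.5,0.5,-0.1,-6.3,0.1,14.3,0,9.9,0.5,-0.1,-6.3,0.1,15.3,-0.1,8.3,0.5,-0.1,-6.3,0.1,16.1,-0.1,6.6,0.5,-0.1,-6.3,0.1,16.7,-0.2,4.8,0.5,0,0,0,0,0,0,0.5]
}}

```text
clock: 3.45
position: [0.4995, -0.0223, 0.0944]
ee_rot: [0.003, 0.711, 0.703, 0.003]
contact_force: [-0.1, 0.1, 0.2]
width: 0.0425
```

Run:
```python
from h import *
s=get_state();show(s);im=get_image("wrist");save("w2",im)
p,M=cur(s);print(np.degrees(np.arctan2(M[1,0],M[0,0])),M[:,2].round(3))
C=cam("wrist",s);print(proj(C,[[.5009,-.0262,.0395]]))
plan(p,M,[.5009,-.0262,.011],tool(88.65),4)
```

```text
{'clock': 3.45, 'qpos': [-0.1847, 0.2804, 1.8756, 0.0014, 0.9769, -0.173], 'position': [0.4995, -0.0223, 0.0944], 'ee_rot': [0.0032, 0.7115, 0.7027, 0.0029], 'contact_force': [-0.0953, 0.1137, 0.2463], 'width': 0.0425}
89.2853109902491 [ 0.009 -0.    -1.   ]
[[322.44716366 264.61146326]]
[0.1, 0.0, 0.2, -1.0, 0.2, 20.9]
[0.1, 0.0, 0.2, -1.0, 0.2, 20.9]
[0.1, 0.0, 0.2, -1.0, 0.3, 20.9]
[0.1, 0.0, 0.2, -1.0, 0.3, 20.9]
```

View pics/w2.png

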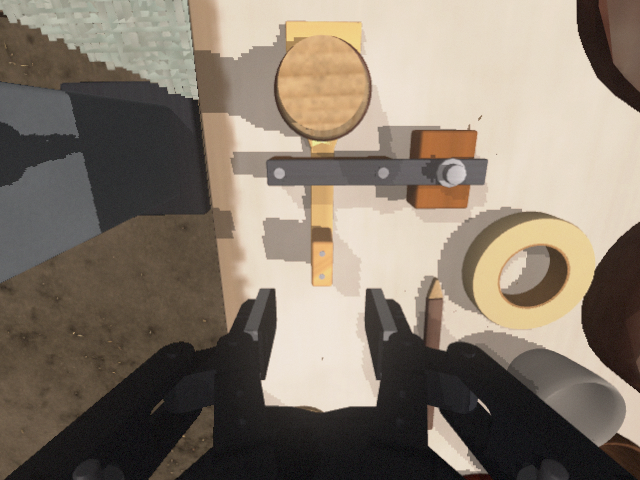

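The rib screws sit at (322,254) and (322,277). Their midpoint matches the predicted (322,265), so I descend.

Request:
{"op": "drive_tool", "data": {
  "targets": [0.1,0,0.2,-1,0.2,20.9,0.5,0.1,0,0.2,-1,0.2,20.9,0.5,0.1,0,0.2,-1,0.3,20.9,0.5,0.1,0,0.2,-1,0.3,20.9,0.5,0,0,0,0,0,0,0.5]
}}

```text
clock: 4.12
position: [0.501, -0.0309, 0.0084]
ee_rot: [-0.001, 0.719, 0.695, -0.001]
contact_force: [0.9, 0.2, -0.5]
width: 0.0425
```

Run:
```python
from h import *
s=get_state();show(s)
p,M=cur(s);print(np.degrees(np.arctan2(M[1,0],M[0,0])),M[:,2].round(3))
print(M.T@(np.array([.5009,-.0262,.011])-p)*1000)
```

```text
{'clock': 4.125, 'qpos': [-0.2006, 0.4029, 1.9643, 0.0003, 0.7775, -0.1656], 'position': [0.501, -0.0309, 0.0084], 'ee_rot': [-0.0013, 0.7194, 0.6946, -0.0008], 'contact_force': [0.9164, 0.195, -0.4551], 'width': 0.0425}
87.98573512273566 [-0.003  0.001 -1.   ]
[ 4.72592131 -0.22785436 -2.64342595]
```

Request:
{"op": "drive_tool", "data": {
  "targets": [0,0,-0.6,4.7,-0.2,-2.6,0.5,0,0,0,0,0,0,0.5]
}}

```text
clock: 4.38
position: [0.5031, -0.0252, 0.0127]
ee_rot: [0.001, 0.715, 0.699, 0.001]
contact_force: [0.1, -0.1, -0.9]
width: 0.0426
```

Request:
{"op": "drive_tool", "data": {
  "targets": [0,0,0,0,0,0,0,0,0,0,0,0,0,0,0,0,0,0,0,0,0,0,0,0,0,0,0,0,0,0,0,0,0,0,0],
  "grip_force": 40
}}

```text
clock: 5.0
position: [0.5024, -0.0251, 0.012]
ee_rot: [0.0, 0.715, 0.699, -0.0]
contact_force: [-1.1, -0.1, 5.5]
width: 0.0135
```

Run:
```python
from h import *
s=get_state();show(s);im=get_image("wrist");save("w3",im)
p,M=cur(s);print(np.degrees(np.arctan2(M[1,0],M[0,0])),M[:,2].round(3))
```

```text
{'clock': 5.0, 'qpos': [-0.1882, 0.3974, 1.9605, -0.0001, 0.7837, -0.166], 'position': [0.5024, -0.0251, 0.012], 'ee_rot': [0.0, 0.7149, 0.6992, -0.0], 'contact_force': [-1.1386, -0.1461, 5.4604], 'width': 0.0135}
88.72975626409672 [-0. -0. -1.]
```

View pics/w3.png

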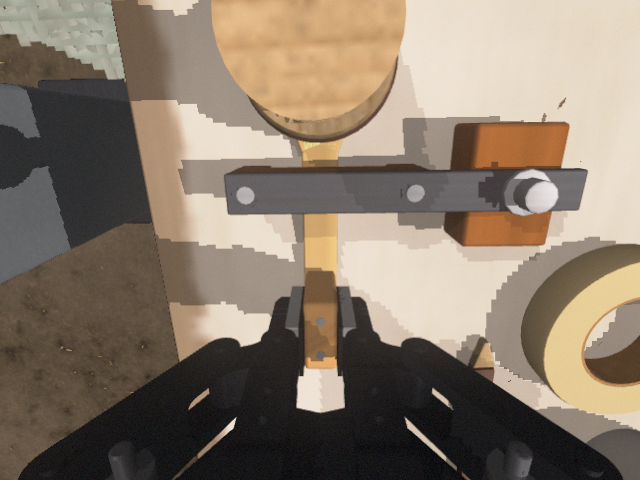

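Request:
{"op": "drive_tool", "data": {
  "targets": [0,0,0,0,0,-0.8,0,0,0,0,0,0,0,0]
}}

```text
clock: 5.3
position: [0.5022, -0.025, 0.012]
ee_rot: [-0.0, 0.715, 0.699, -0.0]
contact_force: [-0.1, 0.5, 0.3]
width: 0.0129
```

Run:
```python
from h import *
s=get_state();show(s);im=get_image("wrist");save("w4",im)
C=cam("wrist",s)
save("w4z",cv2.resize(im[120:300,220:460],(800,600),interpolation=cv2.INTER_CUBIC))
```

```text
{'clock': 5.3, 'qpos': [-0.1883, 0.3974, 1.9604, 0.0001, 0.7844, -0.1658], 'position': [0.5022, -0.025, 0.012], 'ee_rot': [-0.0002, 0.715, 0.6991, -0.0002], 'contact_force': [-0.1482, 0.5224, 0.3019], 'width': 0.0129}
```

View pics/w4z.png

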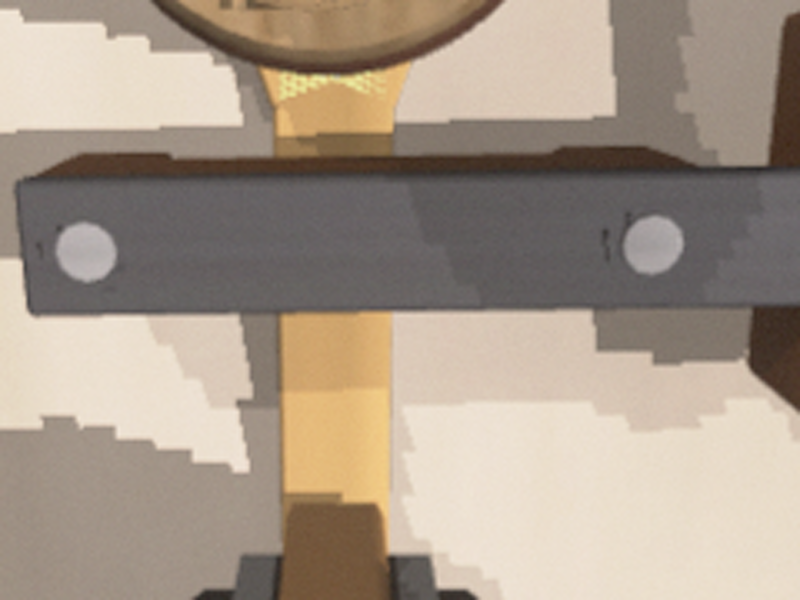

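Run:
```python
from h import *
s=get_state();C=cam("wrist",s)
f=lambda a:[[220+(u+.5)*.3-.5,120+(v+.5)*.3-.5] for u,v in a]
for n,a,z in[("bolts",[(86,252),(653,244)],.037),("tongue",[(275,133),(394,133),(280,315),(390,315),(282,480),(388,480)],.006),("plate edge",[(30,313),(600,307)],.033),("disc front",[(330,72)],.02)]:
    print(n,(onz(C,f(a),z)*1000).round(1)[:,:2].tolist())
```

```text
bolts [[476.2, 32.8], [537.3, 32.3]]
tongue [[495.3, 42.1], [511.0, 41.7], [495.0, 17.4], [510.3, 17.0], [494.4, -7.4], [509.8, -7.7]]
plate edge [[468.2, 25.2], [532.9, 24.4]]
disc front [[502.9, 50.2]]
```

Request:
{"op": "drive_tool", "data": {
  "targets": [0,0,0,-0.7,0.5,0,0,0,0,0,-0.7,0.5,0,0,0,0,0,-0.7,0.5,0,0,0,0,0,-0.7,0.5,0,0,0,0,0,-0.7,0.5,0,0,0,0,0,-0.7,0.5,0,0,0,0,0,-0.7,0.5,0,0,0,0,0,-0.7,0.5,0,0,0,0,0,0,0,0,0]
}}

```text
clock: 6.48
position: [0.5062, -0.031, 0.0122]
ee_rot: [-0.0, 0.715, 0.699, -0.0]
contact_force: [-0.1, -0.7, -1.5]
width: 0.0137
```

Run:
```python
from h import *
s=get_state();show(s);im=get_image("wrist");save("w5",im)
save("w5z",cv2.resize(im[120:300,220:460],(800,600),interpolation=cv2.INTER_CUBIC))
```

```text
{'clock': 6.475, 'qpos': [-0.1982, 0.4019, 1.951, -0.0002, 0.789, -0.1755], 'position': [0.5062, -0.031, 0.0122], 'ee_rot': [-0.0001, 0.7151, 0.6991, -0.0002], 'contact_force': [-0.136, -0.678, -1.5337], 'width': 0.0137}
```

View pics/w5z.png

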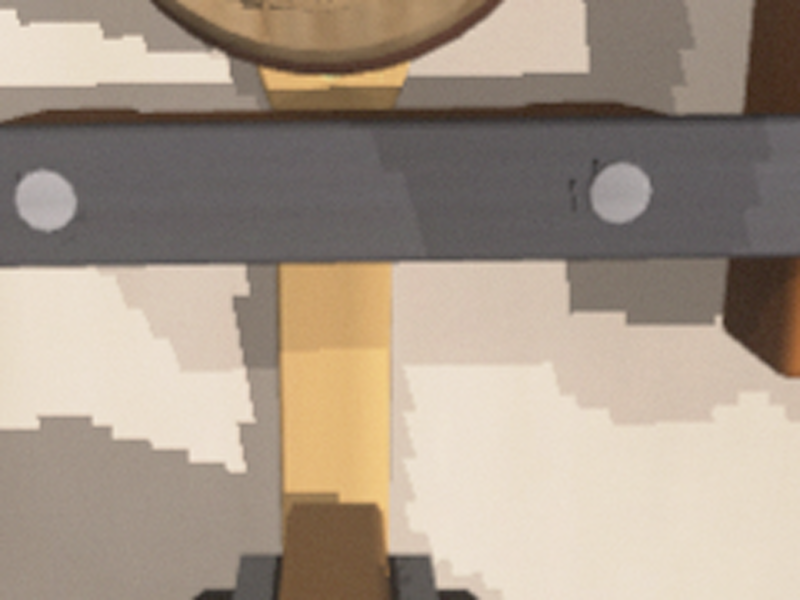

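The bolt midpoint is at u=333 and the tongue centre at u=335, so the board is aligned within about 0.3 mm. I now draw it.

Request:
{"op": "drive_tool", "data": {
  "targets": [0,0,0,-1,0,0,0,0,0,0,-1.5,0,0,0,0,0,0,-1.5,0,0,0,0,0,0,-1.5,0,0,0,0,0,0,-1.5,0,0,0,0,0,0,-1.5,0,0,0,0,0,0,-1.5,0,0,0,0,0,0,-1.5,0,0,0,0,0,0,-1.5,0,0,0,0,0,0,-1.5,0,0,0]
}}

```text
clock: 7.78
position: [0.5058, -0.0453, 0.0122]
ee_rot: [-0.0, 0.715, 0.699, -0.0]
contact_force: [-0.2, 0.5, -1.2]
width: 0.0136
```

Request:
{"op": "drive_tool", "data": {
  "targets": [0,0,0,-2,0,0,0,0,0,0,-2,0,0,0,0,0,0,-2,0,0,0,0,0,0,-2,0,0,0,0,0,0,-2,0,0,0,0,0,0,-2,0,0,0,0,0,0,-2,0,0,0,0,0,0,-2,0,0,0]
}}

```text
clock: 8.78
position: [0.5054, -0.0614, 0.0122]
ee_rot: [-0.0, 0.715, 0.699, -0.0]
contact_force: [-0.8, 0.9, -0.2]
width: 0.0134
```

Run:
```python
from h import *
s=get_state();show(s);im=get_image("wrist");save("w6",im)
p,M=cur(s);print(np.degrees(np.arctan2(M[1,0],M[0,0])),M[:,2].round(3))
```

```text
{'clock': 8.775, 'qpos': [-0.2576, 0.4042, 1.9466, 0.0, 0.7914, -0.235], 'position': [0.5054, -0.0614, 0.0122], 'ee_rot': [-0.0002, 0.715, 0.6991, -0.0001], 'contact_force': [-0.7762, 0.9343, -0.2239], 'width': 0.0134}
88.70578456913798 [-0.001  0.    -1.   ]
```

View pics/w6.png

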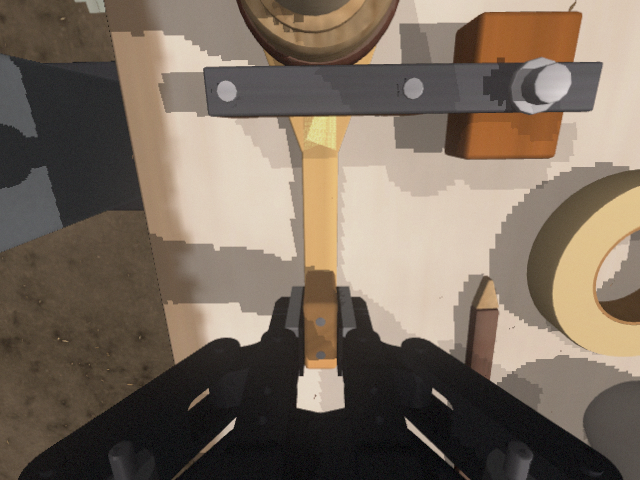

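The board is drawn 36 mm and the disc is against the bridge. The taper is coming through centred, with the bolt midpoint and the tongue both at about 320 px.

Request:
{"op": "drive_tool", "data": {
  "targets": [0,0,0,-1.5,0,0,0,0,0,0,-1.5,0,0,0,0,0,0,-1.5,0,0,0,0,0,0,-1.5,0,0,0,0,0,0,-1.5,0,0,0,0,0,0,-1.5,0,0,0,0,0,0,-1.5,0,0,0]
}}

```text
clock: 9.7
position: [0.5051, -0.0718, 0.0122]
ee_rot: [-0.0, 0.715, 0.699, -0.0]
contact_force: [1.1, 1.1, -1.1]
width: 0.0134
```

Request:
{"op": "drive_tool", "data": {
  "targets": [0,0,0,-1,0,0,0,0,0,0,-1,0,0,0,0,0,0,-1,0,0,0,0,0,0,-1,0,0,0,0,0,0,-1,0,0,0]
}}

```text
clock: 10.32
position: [0.505, -0.0767, 0.0122]
ee_rot: [-0.0, 0.715, 0.699, -0.0]
contact_force: [0.2, 1.1, -1.7]
width: 0.0134
```

Run:
```python
from h import *
s=get_state();show(s);im=get_image("wrist");save("w7",im)
save("w7z",cv2.resize(im[0:240,160:480],(800,600),interpolation=cv2.INTER_CUBIC))
```

```text
{'clock': 10.325, 'qpos': [-0.2871, 0.4061, 1.9428, 0.0001, 0.7933, -0.2646], 'position': [0.505, -0.0767, 0.0122], 'ee_rot': [-0.0003, 0.715, 0.6991, -0.0001], 'contact_force': [0.1944, 1.1154, -1.7271], 'width': 0.0134}
```

View pics/w7z.png

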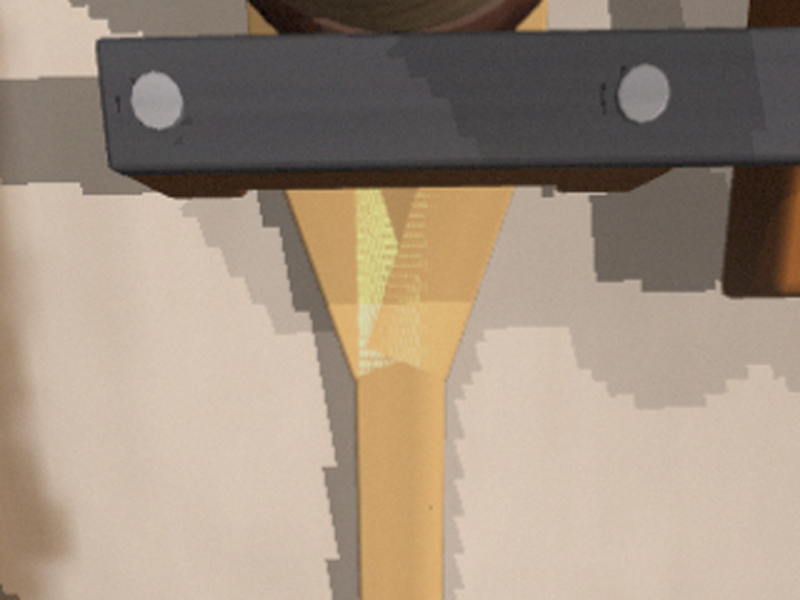

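The post inner edges are at u=247 and 556 (mid 401.5) and the taper edges at 287 and 513 (mid 400), so it is centred within about 0.3 mm. I continue slowly through the tight part.

Request:
{"op": "drive_tool", "data": {
  "targets": [0,0,0,-1,0,0,0,0,0,0,-1,0.1,0,0,0,0,0,-1,0,0,0,0,0,0,-1,0.1,0,0,0,0,0,-1,0,0,0,0,0,0,-1,0,0,0]
}}

```text
clock: 11.12
position: [0.5052, -0.0831, 0.0122]
ee_rot: [0.0, 0.715, 0.699, -0.0]
contact_force: [-0.1, 0.4, -1.0]
width: 0.0135
```

Request:
{"op": "drive_tool", "data": {
  "targets": [0,0,0,-1,0,0,0,0,0,0,-1,0,0,0,0,0,0,-1,0,0,0,0,0,0,-1,0,0,0,0,0,0,-1,0,0,0,0,0,0,-1,0,0,0]
}}

```text
clock: 11.88
position: [0.505, -0.0888, 0.0122]
ee_rot: [-0.0, 0.715, 0.699, -0.0]
contact_force: [0.5, -0.4, -0.9]
width: 0.0134
```

Run:
```python
from h import *
s=get_state();show(s);im=get_image("wrist");save("w8",im)
save("w8z",cv2.resize(im[0:240,160:480],(800,600),interpolation=cv2.INTER_CUBIC))
```

```text
{'clock': 11.875, 'qpos': [-0.3098, 0.4082, 1.9386, -0.0, 0.7952, -0.2873], 'position': [0.505, -0.0888, 0.0122], 'ee_rot': [-0.0002, 0.715, 0.6991, -0.0001], 'contact_force': [0.4658, -0.3991, -0.9], 'width': 0.0134}
```

View pics/w8z.png

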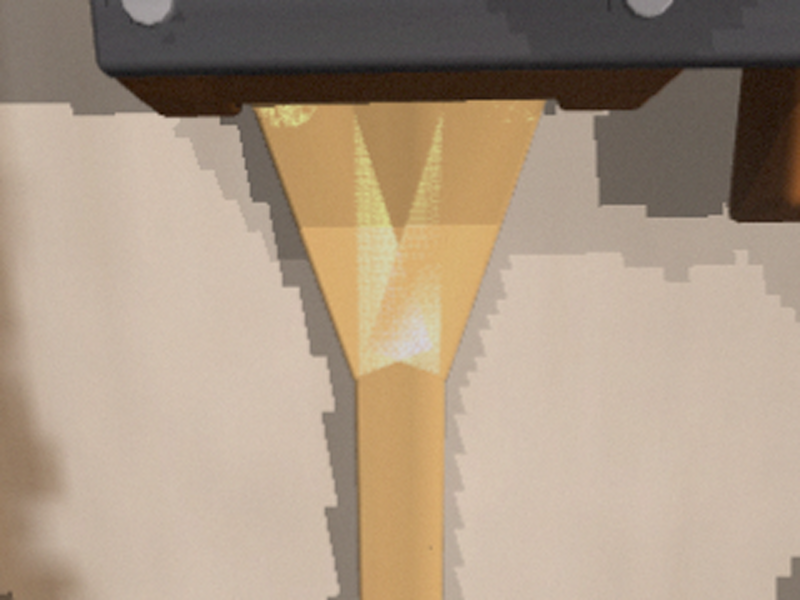

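The gaps at the posts are 14 and 13 zoomed px, which is even. I check the stack before going on.

Run:
```python
from h import *
s=get_image("scene");save("s2",cv2.resize(s[205:325,225:385],(800,600),interpolation=cv2.INTER_CUBIC))
```

```text
(no output)
```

View pics/s2.png

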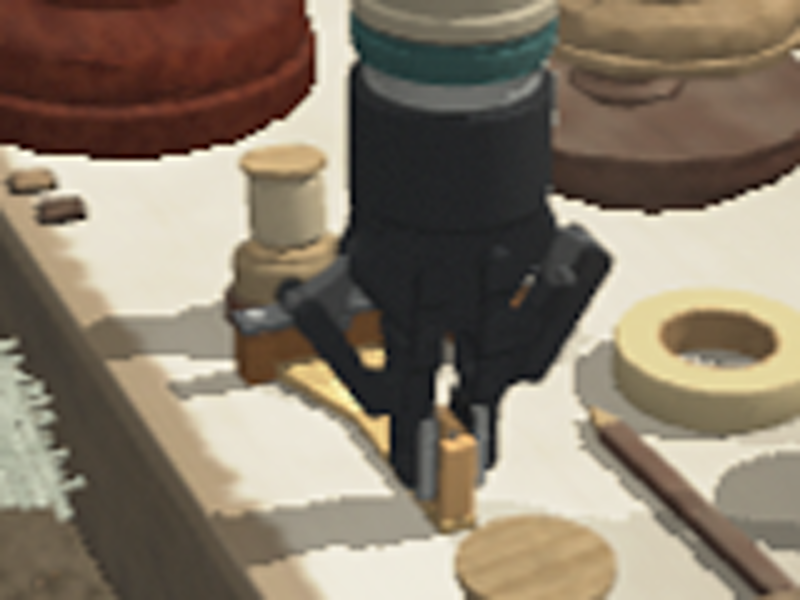

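The stack stands upright. I continue.

Request:
{"op": "drive_tool", "data": {
  "targets": [0,0,0,-1,0,0,0,0,0,0,-1,0,0,0,0,0,0,-1,0,0,0,0,0,0,-1,0,0,0,0,0,0,-1,0,0,0,0,0,0,-1,0,0,0]
}}

```text
clock: 12.72
position: [0.5048, -0.0948, 0.0122]
ee_rot: [-0.0, 0.715, 0.699, -0.0]
contact_force: [-0.3, 1.0, -1.1]
width: 0.0133
```

Request:
{"op": "drive_tool", "data": {
  "targets": [0,0,0,-1,0,0,0,0,0,0,-1,0,0,0,0,0,0,-1,0,0,0,0,0,0,-1,0,0,0,0,0,0,-1,0,0,0,0,0,0,-1,0,0,0]
}}

```text
clock: 13.48
position: [0.5047, -0.1008, 0.0121]
ee_rot: [-0.0, 0.715, 0.699, -0.0]
contact_force: [0.5, 0.5, -1.2]
width: 0.0136
```

Run:
```python
from h import *
s=get_state();show(s);im=get_image("wrist");save("w9",cv2.resize(im[0:240,160:480],(800,600),interpolation=cv2.INTER_CUBIC))
s=get_image("scene");save("s3",cv2.resize(s[205:325,225:385],(800,600),interpolation=cv2.INTER_CUBIC))
```

```text
{'clock': 13.475, 'qpos': [-0.3324, 0.4104, 1.9344, -0.0, 0.7973, -0.3098], 'position': [0.5047, -0.1008, 0.0121], 'ee_rot': [-0.0003, 0.715, 0.6991, -0.0001], 'contact_force': [0.5454, 0.4929, -1.2089], 'width': 0.0136}
```

View pics/w9.png

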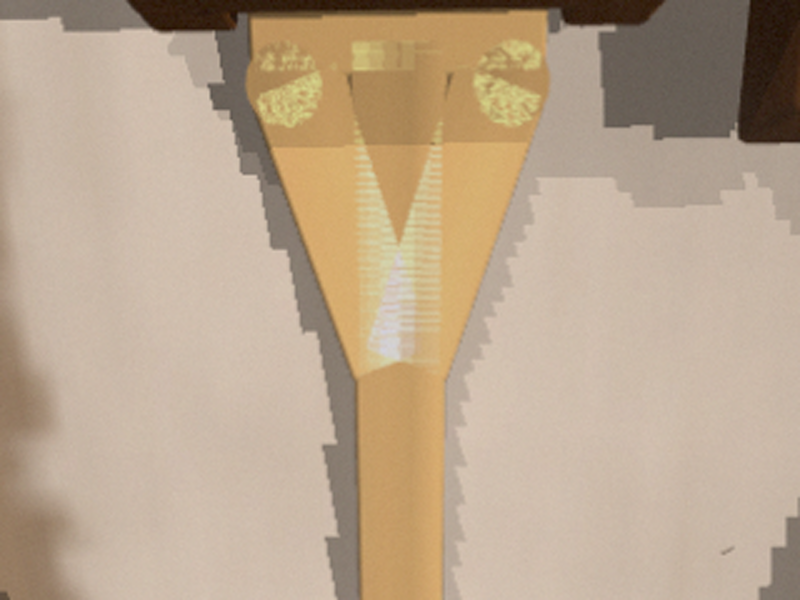

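View pics/s3.png

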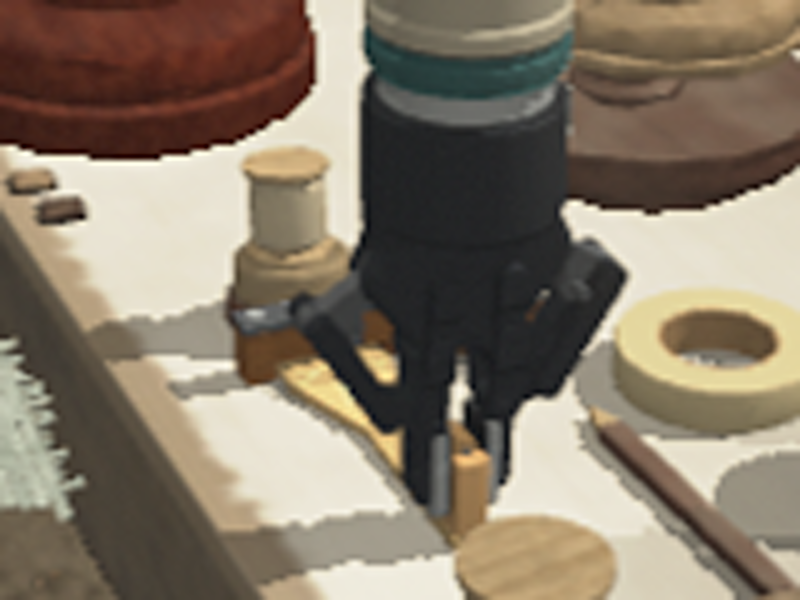

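The gaps are still even (14 and 15 px), the forces are about 1 N and the stack is upright. I carry on until the board is clear.

Request:
{"op": "drive_tool", "data": {
  "targets": [0,0,0,-1,0,0,0,0,0,0,-1,0,0,0,0,0,0,-1,0,0,0,0,0,0,-1,0,0,0,0,0,0,-1,0,0,0,0,0,0,-1,0,0,0,0,0,0,-1,0,0,0,0,0,0,-1,0,0,0,0,0,0,-1,0,0,0,0,0,0,-1,0,0,0]
}}

```text
clock: 14.82
position: [0.5044, -0.1108, 0.0122]
ee_rot: [-0.0, 0.715, 0.699, -0.0]
contact_force: [0.6, 0.9, -0.0]
width: 0.0132
```

Request:
{"op": "drive_tool", "data": {
  "targets": [0,0,0,-1.5,0,0,0,0,0,0,-1.5,0,0,0,0,0,0,-1.5,0,0,0,0,0,0,-1.5,0,0,0,0,0,0,-1.5,0,0,0,0,0,0,-1.5,0,0,0,0,0,0,-1.5,0,0,0,0,0,0,-1.5,0,0,0,0,0,0,-1.5,0,0,0,0,0,0,-1.5,0,0,0]
}}

```text
clock: 16.08
position: [0.5041, -0.1258, 0.0122]
ee_rot: [-0.0, 0.715, 0.699, -0.0]
contact_force: [-0.8, 0.5, -0.0]
width: 0.0134
```

Run:
```python
from h import *
s=get_state();show(s);im=get_image("wrist");save("w10",im)
s=get_image("scene");save("s4",cv2.resize(s[205:325,225:385],(800,600),interpolation=cv2.INTER_CUBIC))
```

```text
{'clock': 16.075, 'qpos': [-0.3785, 0.4159, 1.9235, -0.0001, 0.8027, -0.3559], 'position': [0.5041, -0.1258, 0.0122], 'ee_rot': [-0.0002, 0.715, 0.6991, -0.0001], 'contact_force': [-0.8369, 0.4874, -0.0368], 'width': 0.0134}
```

View pics/w10.png

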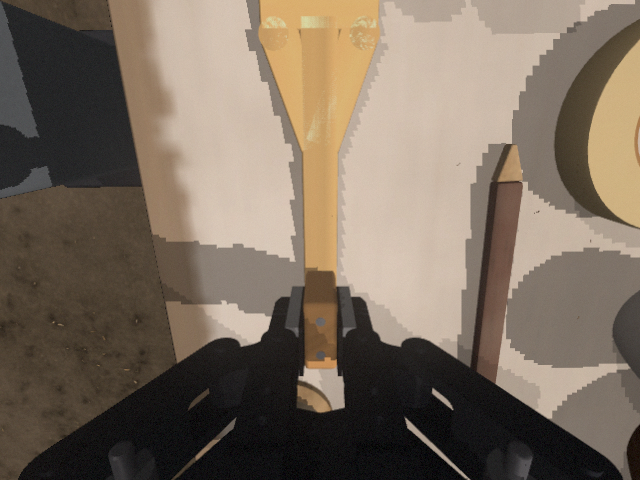

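View pics/s4.png

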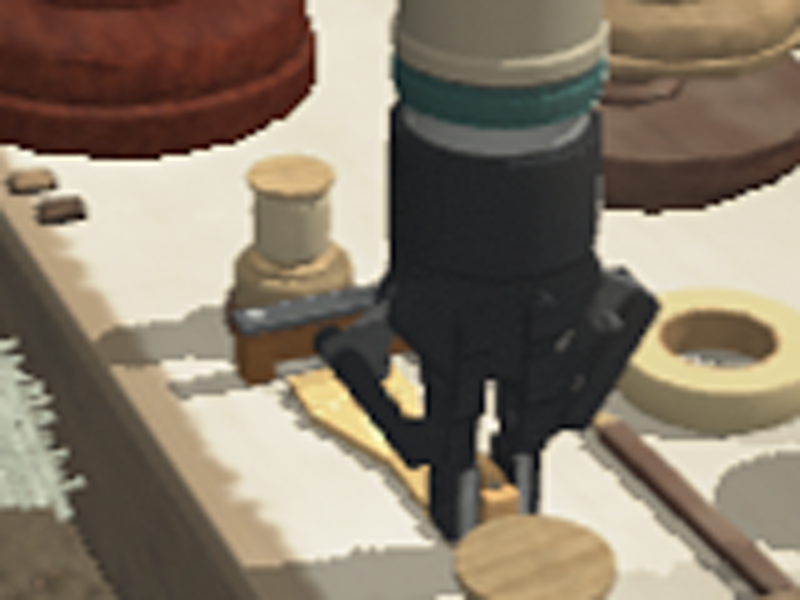

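The board is nearly clear and the stack has come down upright. I draw it a little further, then lift it.

Request:
{"op": "drive_tool", "data": {
  "targets": [0,0,0,-1.5,0,0,0,0,0,0,-2,0,0,0,0,0,0,-2,0,0,0,0,0,0,-2,0,0,0,0,0,0,-2,0,0,0,0,0,0,0,0,0,0]
}}

```text
clock: 16.92
position: [0.5039, -0.1354, 0.0122]
ee_rot: [-0.0, 0.715, 0.699, -0.0]
contact_force: [0.5, 0.3, -1.0]
width: 0.0134
```

Run:
```python
from h import *
show(get_state())
t=get_image("top");save("t3",cv2.resize(t[225:325,295:415],(720,600),interpolation=cv2.INTER_CUBIC))
T,S=cam("top"),cam("scene")
def tri(a,b):
    o1,v1=ray(T,[a]);o2,v2=ray(S,[b]);v1=v1[0]/np.linalg.norm(v1[0]);v2=v2[0]/np.linalg.norm(v2[0])
    A=np.c_[v1,-v2];k=np.linalg.lstsq(A,o2-o1,rcond=None)[0]
    return ((o1+k[0]*v1+o2+k[1]*v2)/2).round(3),np.linalg.norm(A@k-(o2-o1)).round(3)
print("pear",tri((492.5,208.6),(467,300)))
print("necktop",tri((512,198),(481,228)))
s=np.load("scene0.npy");save("sbox",cv2.resize(s[290:440,315:515],(800,600),interpolation=cv2.INTER_CUBIC))
```

```text
{'clock': 16.925, 'qpos': [-0.3959, 0.4184, 1.9187, -0.0001, 0.8051, -0.373], 'position': [0.5039, -0.1354, 0.0122], 'ee_rot': [-0.0002, 0.7151, 0.699, -0.0001], 'contact_force': [0.5393, 0.2525, -1.0132], 'width': 0.0134}
pear (array([ 0.654, -0.333,  0.125]), np.float64(0.002))
necktop (array([ 0.652, -0.33 ,  0.246]), np.float64(0.008))
```

View pics/t3.png

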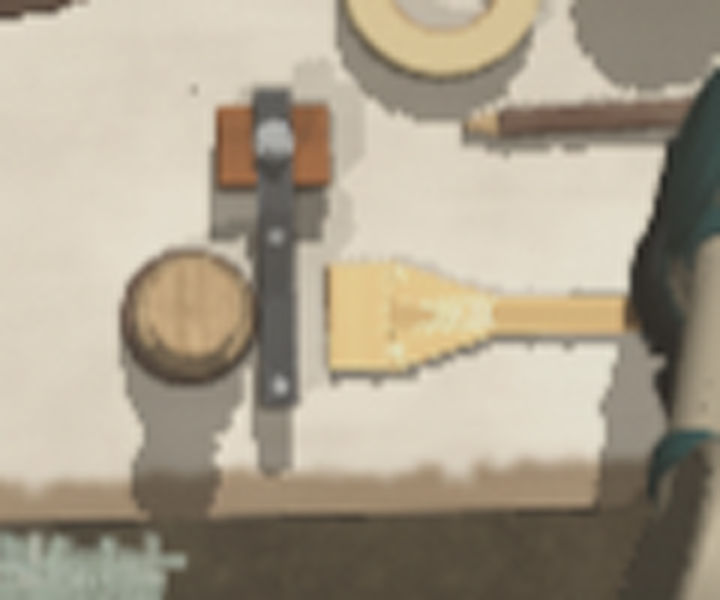

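View pics/sbox.png

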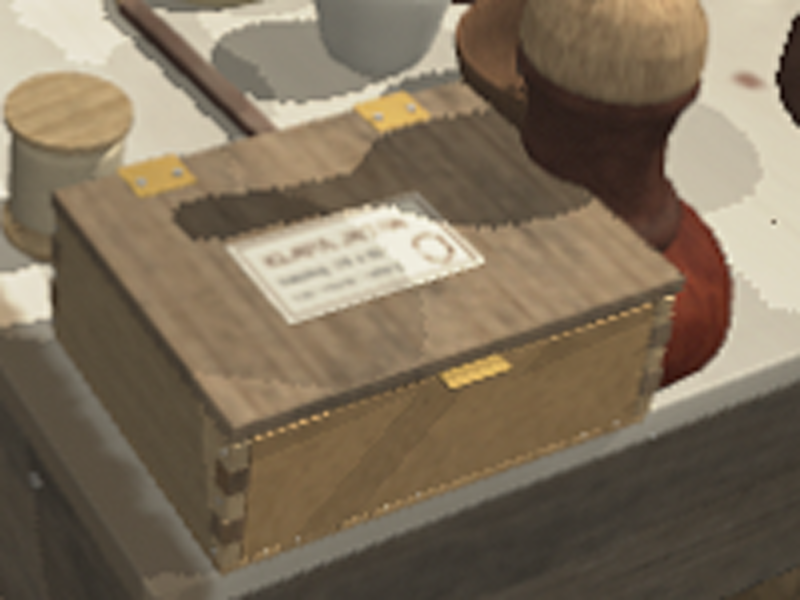

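The board is clear of the gate and the stack stands. The pear-shaped ornament overhangs the back edge of the box near (0.654,-0.333), so I'll lay the board about 25° oblique, a bit to the front. Lift first.

Request:
{"op": "drive_tool", "data": {
  "targets": [0,0,0,0,0,-3,0,0,0,0,0,0,-8,0,0,0,0,0,0,-16,0,0,0,0,0,0,-22,0,0,0,0,0,0,-25,0,0,0,0,0,0,-25,0,0,0,0,0,0,-20,0,0,0,0,0,0,-10,0,0,0,0,0,0,0,0],
  "grip_force": 60
}}

```text
clock: 18.1
position: [0.5043, -0.1354, 0.1419]
ee_rot: [0.0, 0.715, 0.699, 0.0]
contact_force: [-0.1, 0.5, -1.6]
width: 0.0131
```

Run:
```python
from h import *
st=get_state();show(st)
im=get_image("wrist");save("w11",im)
s=get_image("scene");save("s5",cv2.resize(s[205:325,225:385],(800,600),interpolation=cv2.INTER_CUBIC))
T,S=cam("top"),cam("scene")
print("lid scene",(onz(S,[[315+u/4,290+v/4] for u,v in[(57,195),(237,437),(682,285),(470,85)]],.073)*1000).round(0)[:,:2].tolist())
print("hinge scene",(onz(S,[[315+u/4,290+v/4] for u,v in[(120,167),(140,197),(195,180),(180,155),(376,130),(430,115)]],.073)*1000).round(0)[:,:2].tolist())
b=lambda a:[[380+u/711*160,185+v/600*135] for u,v in a]
print("hinge top",(onz(T,b([(360,403),(410,403),(412,452),(398,207),(400,255)]),.073)*1000).round(0)[:,:2].tolist())
p,M=cur(st); print(p)
plan(p,M,[.43,-.28,.14],tool(-25),12)
```

```text
{'clock': 18.1, 'qpos': [-0.3955, 0.2646, 1.7581, -0.0001, 1.1179, -0.373], 'position': [0.5043, -0.1354, 0.1419], 'ee_rot': [0.0005, 0.715, 0.6991, 0.0002], 'contact_force': [-0.0834, 0.4902, -1.6324], 'width': 0.0131}
lid scene [[444.0, -274.0], [441.0, -410.0], [629.0, -412.0], [637.0, -278.0]]
hinge scene [[475.0, -268.0], [473.0, -288.0], [498.0, -287.0], [500.0, -271.0], [582.0, -288.0], [608.0, -289.0]]
hinge top [[499.0, -261.0], [498.0, -289.0], [471.0, -288.0], [609.0, -292.0], [582.0, -291.0]]
[ 0.50428342 -0.13535591  0.14187148]
[0.0, -0.0, 9.5, -12.2, -5.9, 0.2]
[0.0, -0.0, 9.5, -13.0, -3.8, 0.2]
[0.0, -0.0, 9.5, -13.5, -1.6, 0.2]
[0.0, -0.0, 9.5, -13.5, 0.6, 0.2]
[0.0, -0.0, 9.5, -13.3, 2.8, 0.2]
[0.0, -0.0, 9.5, -12.6, 5.0, 0.2]
[0.0, -0.0, 9.5, -11.6, 7.0, 0.2]
[0.0, -0.0, 9.5, -10.3, 8.8, 0.2]
[0.0, -0.0, 9.5, -8.7, 10.4, 0.2]
[0.0, -0.0, 9.5, -6.9, 11.7, 0.2]
[0.0, -0.0, 9.5, -4.9, 12.6, 0.2]
[0.0, -0.0, 9.5, -2.7, 13.3, 0.2]
```

View pics/w11.png

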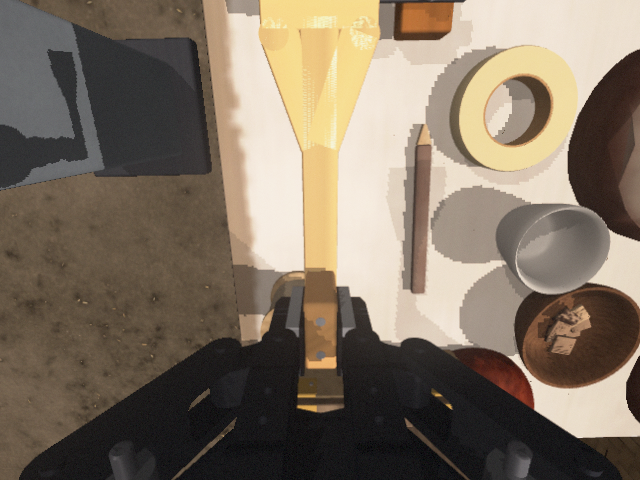

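View pics/s5.png

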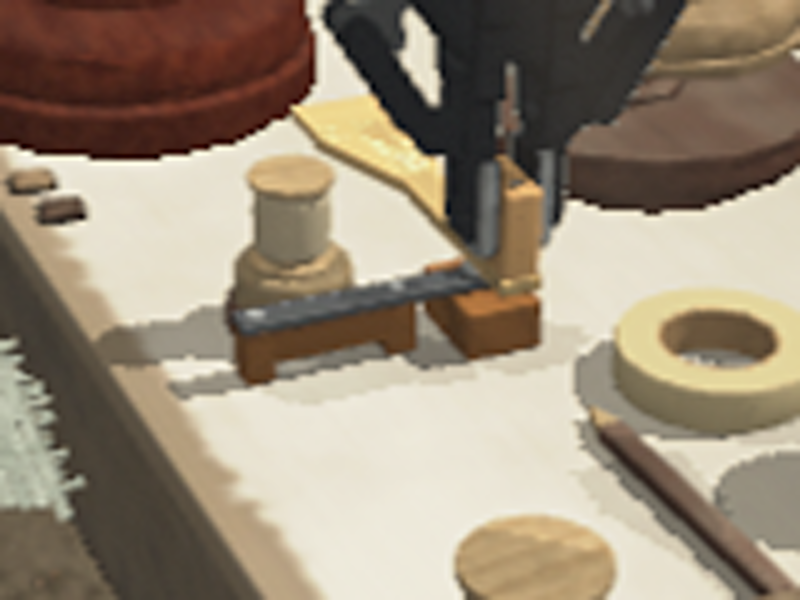

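The board is held level and the stack stands undisturbed. The lid is centred at about (539,-340) in both views. I swing it round in front.

Request:
{"op": "drive_tool", "data": {
  "targets": [0,0,9.5,-12.2,-5.9,0,0,0,0,9.5,-13,-3.8,0,0,0,0,9.5,-13.5,-1.6,0,0,0,0,9.5,-13.5,0.6,0,0,0,0,9.5,-13.3,2.8,0,0,0,0,9.5,-12.6,5,0,0,0,0,9.5,-11.6,7,0,0,0,0,9.5,-10.3,8.8,0,0,0,0,9.5,-8.7,10.4,0,0,0,0,9.5,-6.9,11.7,0,0,0,0,9.5,-4.9,12.6,0,0,0,0,9.5,-2.7,13.3,0,0]
}}

```text
clock: 19.7
position: [0.4287, -0.2797, 0.14]
ee_rot: [-0.001, 0.975, -0.222, -0.001]
contact_force: [0.2, -0.6, -0.7]
width: 0.0129
```

Request:
{"op": "drive_tool", "data": {
  "targets": [0,0,0,0,0,0,0,0,0,0,0,0,0,0]
}}

```text
clock: 19.95
position: [0.4293, -0.2792, 0.1405]
ee_rot: [-0.001, 0.976, -0.218, -0.001]
contact_force: [0.2, 0.0, 0.7]
width: 0.0131
```

Run:
```python
from h import *
st=get_state();show(st)
im=get_image("wrist");save("w12",im)
t=get_image("top");save("t4",cv2.resize(t[185:335,380:560],(720,600),interpolation=cv2.INTER_CUBIC))
p,M=cur(st); print(np.degrees(np.arctan2(M[1,0],M[0,0])),M[:,2].round(3))
bx=-np.array([np.cos(np.radians(-25)),np.sin(np.radians(-25))])
tgt=np.r_[np.array([.529,-.342])+.065*bx,.11];print(tgt)
plan(p,M,tgt,tool(-25),4)
```

```text
{'clock': 19.95, 'qpos': [-0.7128, 0.2534, 1.7782, 0.0002, 1.1121, 1.2973], 'position': [0.4293, -0.2792, 0.1405], 'ee_rot': [-0.0006, 0.976, -0.2179, -0.0009], 'contact_force': [0.2211, 0.0188, 0.6701], 'width': 0.0131}
-25.173247289921644 [-0.001  0.002 -1.   ]
[ 0.47008999 -0.31452981  0.11      ]
[-0.0, 0.0, -0.0, 13.0, 3.7, 7.6]
[-0.0, 0.0, -0.0, 13.0, 3.7, 7.6]
[-0.0, 0.0, -0.0, 13.0, 3.7, 7.6]
[-0.0, 0.0, -0.0, 13.0, 3.7, 7.6]
```

View pics/w12.png

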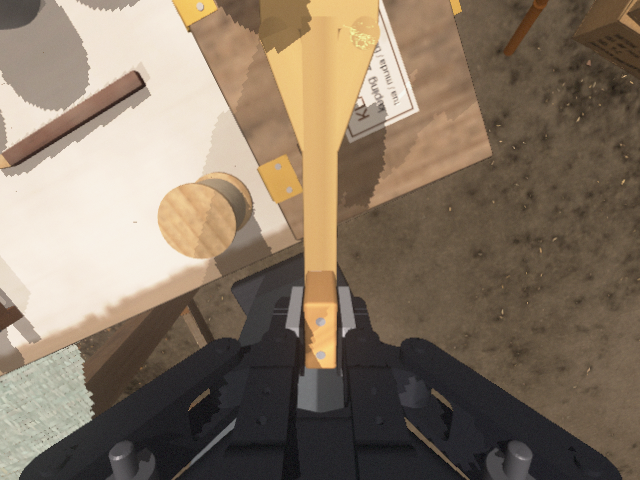

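View pics/t4.png

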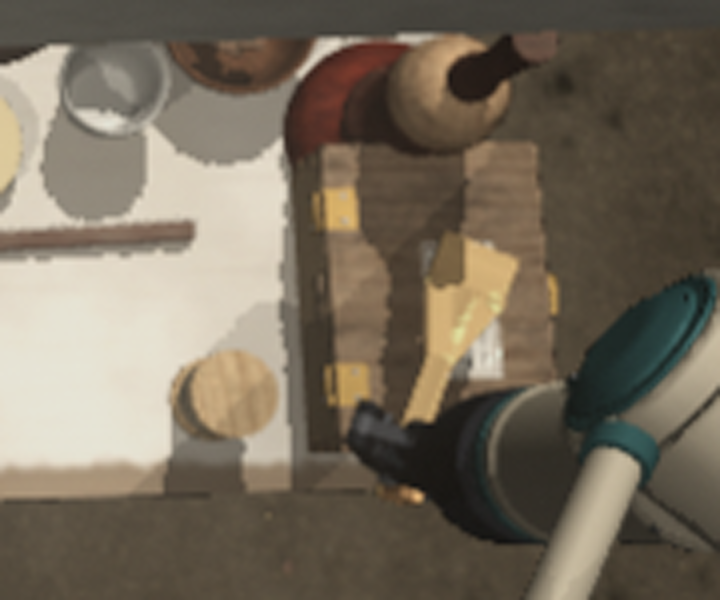

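The tail has room past the ornament. I move over the lid and lower most of the way.

Request:
{"op": "drive_tool", "data": {
  "targets": [0,0,0,12.3,3.6,7.6,0,0,0,0,12.3,3.6,7.6,0,0,0,0,12.3,3.6,7.6,0,0,0,0,12.3,3.6,7.6,0,0,0,0,0,0,0,0,0,0,0,0,0,0,0]
}}

```text
clock: 20.8
position: [0.4676, -0.3137, 0.1105]
ee_rot: [-0.0, 0.976, -0.219, -0.001]
contact_force: [-0.0, 0.9, -0.3]
width: 0.013
```

Run:
```python
from h import *
st=get_state();show(st)
t=get_image("top");save("t5",cv2.resize(t[185:335,380:560],(720,600),interpolation=cv2.INTER_CUBIC))
s=get_image("scene");save("s6",cv2.resize(s[260:410,315:515],(800,600),interpolation=cv2.INTER_CUBIC))
```

```text
{'clock': 20.8, 'qpos': [-0.7144, 0.3522, 1.7125, -0.0003, 1.0784, 1.298], 'position': [0.4676, -0.3137, 0.1105], 'ee_rot': [-0.0003, 0.9757, -0.2189, -0.0007], 'contact_force': [-0.0222, 0.8596, -0.3262], 'width': 0.013}
```

View pics/t5.png

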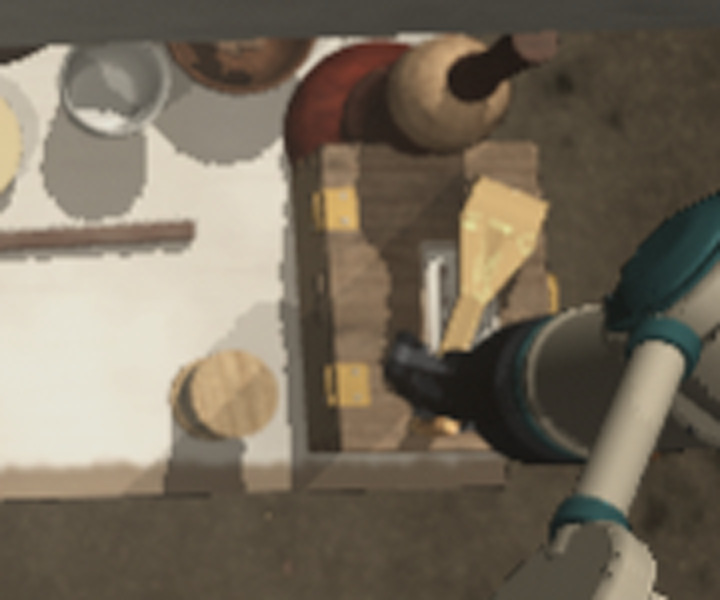

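View pics/s6.png

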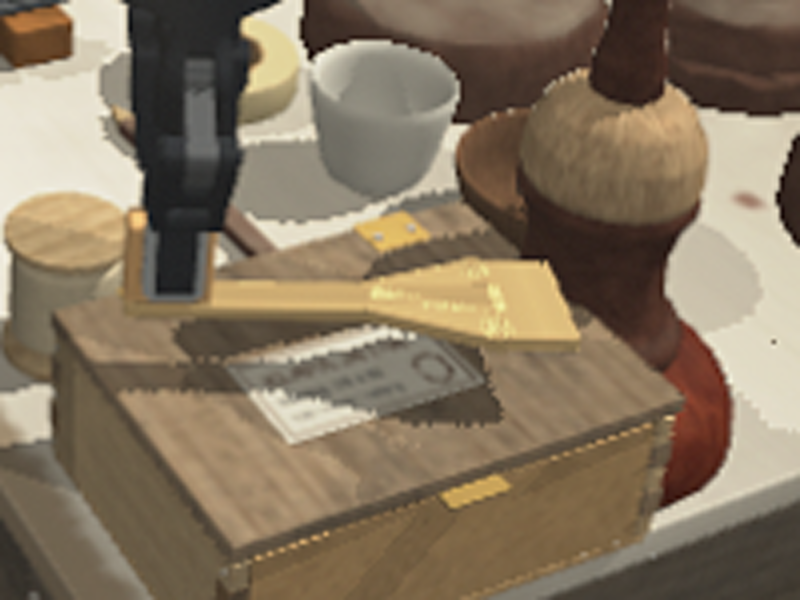

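Request:
{"op": "drive_tool", "data": {
  "targets": [0,0,0,-0.8,-1.8,6,0,0,0,0,0,0,6,0,0,0,0,0,0,5,0,0,0,0,0,0,3,0,0,0,0,0,0,2,0,0,0,0,0,0,1,0,0,0,0,0,0,0,0]
}}

```text
clock: 21.78
position: [0.4679, -0.312, 0.0878]
ee_rot: [0.0, 0.976, -0.219, -0.0]
contact_force: [0.2, 0.5, -1.0]
width: 0.013
```

Request:
{"op": "drive_tool", "data": {
  "targets": [0,0,0,0,0,1,0,0,0,0,0,0,0.5,0,0,0,0,0,0,0,0]
}}

```text
clock: 22.15
position: [0.4679, -0.3119, 0.0862]
ee_rot: [-0.0, 0.976, -0.219, -0.0]
contact_force: [-0.4, 0.6, -0.4]
width: 0.0127
```

Request:
{"op": "drive_tool", "data": {
  "targets": [0,0,0,0,0,0.5,0,0,0,0,0,0,0.5,0,0,0,0,0,0,0,0]
}}

```text
clock: 22.52
position: [0.4678, -0.3119, 0.0852]
ee_rot: [-0.0, 0.976, -0.219, -0.0]
contact_force: [0.0, 0.2, -0.7]
width: 0.013
```

Run:
```python
from h import *
st=get_state();show(st)
s=get_image("scene");save("s7",cv2.resize(s[280:400,315:475],(800,600),interpolation=cv2.INTER_CUBIC))
```

```text
{'clock': 22.525, 'qpos': [-0.7117, 0.3767, 1.7472, -0.0002, 1.0183, 1.3007], 'position': [0.4678, -0.3119, 0.0852], 'ee_rot': [-0.0001, 0.9757, -0.2189, -0.0003], 'contact_force': [0.0499, 0.2161, -0.6672], 'width': 0.013}
```

View pics/s7.png

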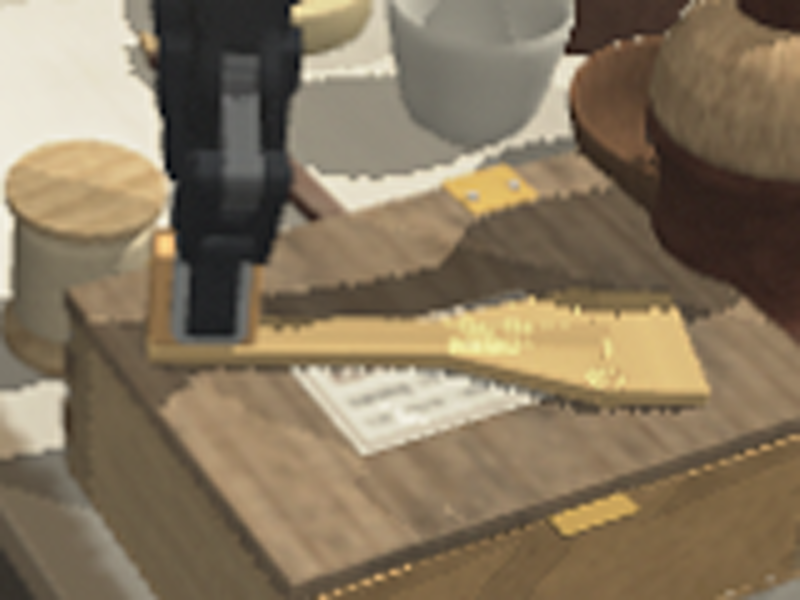

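The board is at or within a millimetre of the lid. I feel for contact.

Request:
{"op": "drive_tool", "data": {
  "targets": [0,0,0,0,0,0.5,0,0,0,0,0,0,0,0,0,0,0,0,0,0,0]
}}

```text
clock: 22.95
position: [0.4679, -0.3119, 0.0847]
ee_rot: [-0.0, 0.976, -0.219, -0.0]
contact_force: [0.2, 0.3, -0.9]
width: 0.0125
```

Request:
{"op": "drive_tool", "data": {
  "targets": [0,0,0,0,0,0.4,0,0,0,0,0,0,0,0,0,0,0,0,0,0,0]
}}

```text
clock: 23.32
position: [0.4679, -0.312, 0.0844]
ee_rot: [0.0, 0.976, -0.219, -0.0]
contact_force: [-1.0, 0.3, -0.0]
width: 0.0131
```

Request:
{"op": "drive_tool", "data": {
  "targets": [0,0,0,0,0,0.5,0,0,0,0,0,0,0,0,0,0,0,0,0,0,0]
}}

```text
clock: 23.7
position: [0.4679, -0.312, 0.0845]
ee_rot: [0.0, 0.976, -0.219, -0.0]
contact_force: [-1.6, 0.7, 5.3]
width: 0.013
```

Request:
{"op": "drive_tool", "data": {
  "targets": [0,0,0,0,0,0.4,0,0,0,0,0,0,0,0,0,0,0,0,0,0,0]
}}

```text
clock: 24.08
position: [0.4679, -0.312, 0.0844]
ee_rot: [0.0, 0.976, -0.219, -0.0]
contact_force: [-2.1, 1.7, 8.0]
width: 0.0131
```

There is contact (8 N). I ease off and open.

Request:
{"op": "drive_tool", "data": {
  "targets": [0,0,0,0,0,-0.6,0,0,0,0,0,0,0,0.25,0,0,0,0,0,0,0.4,0,0,0,0,0,0,0.45,0,0,0,0,0,0,0.45,0,0,0,0,0,0,0.45]
}}

```text
clock: 24.82
position: [0.4679, -0.312, 0.084]
ee_rot: [-0.0, 0.976, -0.219, -0.0]
contact_force: [-0.4, 0.2, 0.4]
width: 0.0387
```

Request:
{"op": "drive_tool", "data": {
  "targets": [0,0,0,0,0,-5,0.45,0,0,0,0,0,-15,0.45,0,0,0,0,0,-30,0.45,0,0,0,-10,0,-40,0.45,0,0,0,-30,0,-30,0.45,0,0,0,-40,0,-10,0.45,0,0,0,-20,0,0,0.45,0,0,0,0,0,0,0.45]
}}

```text
clock: 25.82
position: [0.3769, -0.2688, 0.2145]
ee_rot: [0.0, 0.976, -0.219, 0.0]
contact_force: [0.2, -0.2, 0.5]
width: 0.0385
```

Run:
```python
from h import *
st=get_state();show(st)
t=get_image("top");save("t8",cv2.resize(t[195:315,295:535],(800,400),interpolation=cv2.INTER_CUBIC));np.save("t8.npy",t)
save("t8z",cv2.resize(t[200:310,440:560],(654,600),interpolation=cv2.INTER_CUBIC))
s=get_image("scene");save("s8",cv2.resize(s[200:410,235:515],(800,600),interpolation=cv2.INTER_CUBIC))
```

```text
{'clock': 25.825, 'qpos': [-0.77, 0.1172, 1.7565, -0.0001, 1.2676, 1.2429], 'position': [0.3769, -0.2688, 0.2145], 'ee_rot': [0.0001, 0.9757, -0.2193, 0.0001], 'contact_force': [0.2461, -0.2393, 0.5467], 'width': 0.0385}
```

View pics/t8.png

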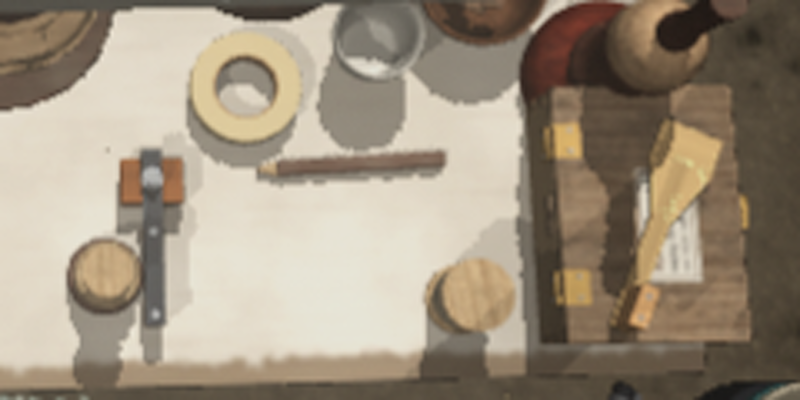

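View pics/t8z.png

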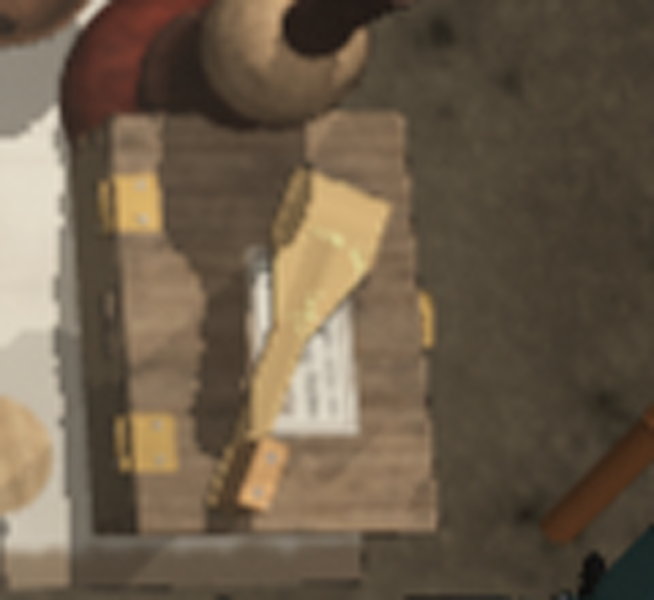

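View pics/s8.png

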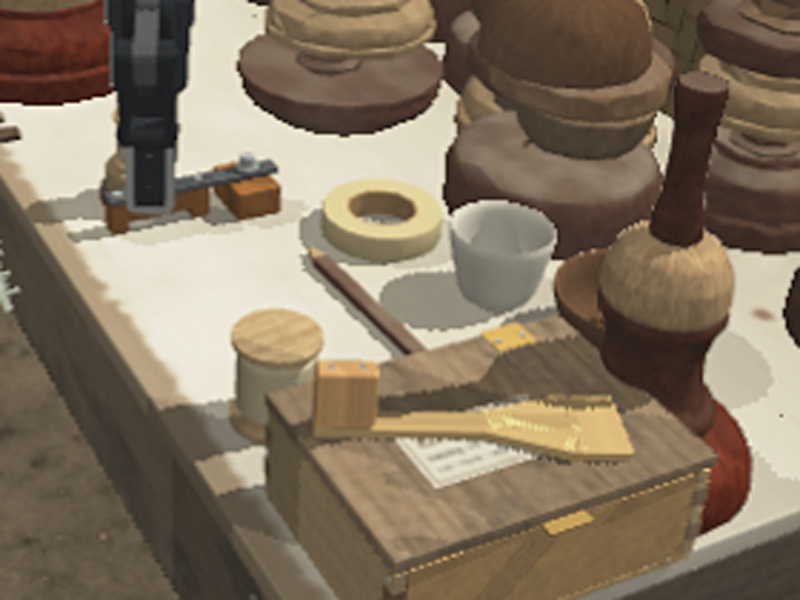

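Run:
```python
from h import *
T=cam("top")
z=lambda a:[[440+u/5.45,200+v/5.455] for u,v in a]
tail=onz(T,z([(308,168),(392,205)]),.079).mean(0);ton=onz(T,z([(207,500),(255,512)]),.076)
rib=onz(T,z([(264,475)]),.1125)[0]
d=(tail-rib)[:2];d/=np.linalg.norm(d);print("tail",tail,"rib",rib,"dist(146 expected)",np.linalg.norm((tail-rib)[:2]),"mid",rib[:2]+.065*d)
lid=onz(T,z([(112,113),(405,113),(437,530),(135,530)]),.073);print("lid",lid.round(3).tolist(),lid.mean(0))
st=get_state();save("f1",get_image("wrist"))
t=np.load("t8.npy");sp=onz(T,[[295+106*.3,195+275*.3]],.074);print("spool",sp)
```

```text
tail [ 0.59901129 -0.37540639  0.079     ] rib [ 0.46740095 -0.31132107  0.1125    ] dist(146 expected) 0.14638376988992507 mid [ 0.52584098 -0.33977741]
lid [[0.637, -0.271, 0.073], [0.634, -0.407, 0.073], [0.443, -0.402, 0.073], [0.446, -0.266, 0.073]] [ 0.53999319 -0.33665918  0.073     ]
spool [[0.50308924 0.07014065 0.074     ]]
```

Run:
```python
from h import *
show(get_state());print(sign_off())
```

```text
{'clock': 25.975, 'qpos': [-0.7694, 0.1208, 1.7538, 0.0, 1.2669, 1.2429], 'position': [0.3785, -0.2699, 0.2138], 'ee_rot': [-0.0, 0.9757, -0.219, 0.0], 'contact_force': [-0.3641, 0.0074, 0.109], 'width': 0.0381}
the job is handed in; nothing more can be done
None
```

The board is out from under the stack and lying flat on the box lid. I handed the job in at about 26 s of the 72 s allowed; it gave no verdict.

- **Drawing out:** I measured the middle of the passage from the post feet and plate bolts, and eased the board about 4 mm sideways early in the draw. I then drew it flat through the gate. The gaps to the posts stayed even in the wrist pictures, and the force readings between steps stayed under about 2 N.
- **Stack:** it came down on the bench against the gate. The side view after the lift showed it upright and in order. The last top view showed the spool where it should be, about (0.503, 0.070), but in the last side view the gripper hid the stack.
- **Placing:** the board's middle is at about (0.526, -0.340) and the lid's centre at (0.540, -0.337), so it sits about 14 mm to the front. I set it there, turned 25°, to keep clear of the ornament overhanging the back of the box. All of it is on the lid and off the hinge plates.
- **Contact:** I pressed up to about 8 N on the lid while feeling for contact, then eased off and opened. The gripper was clear of everything at the end.
- **Other things:** none looked moved in the last pictures of the bench round the gate and the box. The left end, with the awl and the shell pieces, was not looked at again.
- **A disagreement:** the lid measured about 135 mm across in y, against the 148 mm given. Both camera views gave the same centre to within a few millimetres, so I used that.

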